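Corner the carrier, set the screen

TASK

Push the carrier that holds the display unit along the slide track and round the corner until it is fully home against the end stop, keeping it flat on the deck and keeping off the screen while it travels. Then tilt the screen back to 60 degrees above the horizontal and let go so that it stays there. Leave everything else on the bench where it is.

Things in the scene. Friction and masses are not known exactly. Their poses are not given: they have to be found in the camera images.
- track: Corner slide track fixed to the bench, plan like an L with a round corner: steel deck, top 30 mm above the bench, white plastic guides to 52 mm, lane 114 mm wide between them; all slippery (friction about 0.2). Origin on the bench under the centre of the quarter bend, z up. Travel is along its -y in the first leg, then left round the bend, then along its +x.
- lane_in (a point): Middle of the open end of the first leg, on the deck; axes as the track's. Track frame: x = -137, y = 300 mm. The first leg's centre line runs from here to x = -137, y = 0, where the bend begins.
- bend (a point): Bend centre at deck height (track x = y = 0, 30 mm up). Quarter bend about this point: centre line radius 137 mm, outer guide radius 194 mm (ten 9-degree flats), inner guide a white disc of radius 80 mm, top 22 mm above the deck, hub bolt 10 mm higher.
- home (a point): Where the carrier's origin lies when fully home against the stop: on the deck at x = 110, y = -137 mm in the track's frame; axes as the track's, and the carrier's x then points along this x. The second leg's centre line runs here from x = 0. Stop: rubber-faced bar across the lane, face 65 mm beyond this point, 22 mm high. The lane leaves 7 mm of play to either side.
- carrier: Loose aluminium plate 130 long (x), 100 wide (y), 18 mm thick, corners rounded to 20 mm, bearing the display unit (0.9 kg in all). It lies on the deck in the first leg and turns with the lane. Origin: centre of underside; x forward (travel), z up. Rear edge x = -65 mm, flat for 60 mm, 0 to 18 mm above the deck. Nothing on its rear 50 mm stands over 12 mm above the plate.
- screen (a joint): Angle of the screen above the horizontal (rad) on its friction hinge: 1.571 = upright, face to the carrier's rear (-x); smaller leans it back to the carrier's front (+x); 60 degrees = 1.047. Starts near upright, 1.40 to 1.70; range 0 (flat) to 1.95. It stays where it is left; turning takes about 0.13 N m (1.8 N at 75 mm from the axis), a hard jolt can shift it.
- screen_hinge (a point): Middle of the hinge axis, which runs along the carrier's y, 25 mm ahead of the carrier's origin, 42 mm above its underside. This frame turns with the screen: x along the panel from the hinge to the top edge, z out of its face.
- screen_top (a point): Middle of the screen's top edge, 98 mm from the hinge axis. Panel 130 mm wide, 90 mm high (8 to 98 mm from the axis), 14 mm thick, centred on the plane through the axis (7 mm to its face, 10 mm to its raised back); white case, black glass. The screen belongs to the carrier and must not be used to push it.
- spare_carrier: Bystander: empty carrier plate without a display unit, 130 x 100 x 18 mm, lying on the bench inside the corner. Origin at the centre of its underside.
- tape_roll: Bystander: roll of packing tape, 96 mm across, 48 mm high, lying on its side face inside the corner. Origin at the centre of its underside.
- spray_can: Bystander: standing spray can, 53 mm across, 190 mm high, right of the track. Origin at the centre of its underside.
- squeeze_bottle: Bystander: standing white plastic bottle, 64 mm across, 160 mm high, right of the track. Origin at the centre of its underside.
- carton: Bystander: cardboard carton, 140 x 100 x 70 mm, on the right. Origin at the centre of its underside.
- screwdriver: Bystander: screwdriver 200 mm long lying on the left. Origin on its underside.
- spare_screen: Bystander: display head without foot lying face up on the bench, 130 x 90 x 18 mm, on the left beside the robot. Origin at the centre of its underside.

How it is judged:
By the outcome, as a careful person would: the job done as asked, in the order asked, and still so for the second after the job is handed in, with the robot touching nothing.
It also fails if it takes over 67 s, if anything falls off the work surface, if the arm or the gripper's body presses on something with over 40 N, if the wrist force passes 120 N, or if a joint passes its speed limit or range.

ROBOT

A 6-joint arm with a two-finger parallel gripper is mounted at the origin on the work surface. World frame = base frame: x ahead of the robot, y to its left, z up, the work surface at z = 0. Lengths are in m, angles in rad, forces in N, time in s.
With the tool pointing down it reaches from about 0.275 to 0.875 m from the base axis. Payload 12.5 kg.
Tool frame: the origin (TCP) lies on the front face of the gripper's body, between the roots of the fingers; the fingertips stand 73 mm ahead of it and the grasp point (between the pads) lies 54 mm ahead of it; z points along the fingers, x is the direction in which the jaws open and shut, and the axes are right-handed (so a half turn about z gives the same grasp; the last joint's range is limited). The gripper opens to 85 mm and grips with 20 to 120 N. Pads are 22 mm wide; open, the fingers measure 114 mm over their backs; the gripper's body (76 mm by 85 mm) begins 54 mm behind the grasp point. The pads swing forward as they close: fully open they stand 13 mm farther back than shut.
Start: joints at [1.183, 0.351, 1.652, -0, 1.139, -0.085], TCP at [0.164, 0.525, 0.304] pointing down, gripper open.
Joint ranges: [-2.75, 2.75], [-0.79, 2.1], [0.01, 2.65], [-1.57, 4.71], [0.07, 3.14], [-2.87, 2.87]. Speed limits (rad/s): [2.22, 2.22, 2.79, 3.14, 3.14, 3.14].

INTERFACE

Orientations are given as a unit quaternion [x, y, z, w].
In Python, from plant import ctrl, get_image, camera_model, order gives the robot as it stands. Calls block until the motion is done:
- ctrl.move_to(position, orientation): joint-space move of the TCP to a pose.
- ctrl.line_to(position, orientation=None, vel=0.15, until_force=None): straight line of the TCP; orientation=None keeps the orientation; vel is the mean speed in m/s. With until_force (N) it stops when the force on the tool has changed by that much, and returns True; else False.
- ctrl.set_joints(angles): joint-space move.
- ctrl.gripper_to(opening): opening from 0.0 (shut) to 1.0 (fully open); the grip force is fixed at half the most; returns when the fingers have stopped.
- ctrl.pause(seconds).
- ctrl.solve_ik(position, orientation): joint angles nearest the present ones, or None.
- get_image(name): name is "scene" or "top"; returns the picture (400x640x3 uint8, blue, green, red); there is no depth.
- camera_model(name): a dict with "vfov" (degrees; the focal length in pixels is half the picture's height over the tangent of half this angle, whatever the lens; pixels are square), "cx", "cy" (the principal point, pixels), "R" (3x3) and "t" (3): a world point X has camera coordinates R X + t. Camera axes: x right, y down, z forward; pixel columns grow to the right and rows downward; lengths in m; the calibration is good to about 2 mm. A picture is of the moment at which its call begins. camera_model takes no time and is no camera call.
A pose or a line that the arm cannot do raises ctrl.PlanningError and nothing moves.
- order.sign_off(): hands the job in, once; it reports no verdict.
Readings, each from a call of its own:
- ctrl.get_t(): time.
- ctrl.get_joint_positions(): joint angles.
- ctrl.get_joint_vel(): joint speeds.
- ctrl.get_joint_efforts(): joint torques, N m.
- ctrl.get_tcp_pos(): TCP position.
- ctrl.get_tool_rot(): TCP orientation.
- ctrl.get_ft_force(): force on the tool from outside, world axes, zero at the start.
- ctrl.get_torque(): the same for the moment, N m.
- ctrl.get_width(): opening from 0.0 (shut) to 1.0 (fully open).
Only numpy, scipy, OpenCV 4.12 (cv2) and the standard library are available. Lean on these libraries where they do the work, as an engineer would, in place of code of your own. Each camera call takes 0.05 s, during which the arm holds its last target.

## Working session

There is one attempt and no reset: what is moved stays moved. The work goes in short steps, each a Python script; the robot and the scene stay as the last script left them, time stands still between calls to the robot, and variables do not carry over. Pictures are saved under pics/ and viewed, and the job is handed in when it is done.

```bash
ls; mkdir -p pics; python3 - <<'E'
from plant import ctrl,get_image,camera_model
import cv2
for n in("scene","top"):
    cv2.imwrite(f"pics/{n}0.png",get_image(n)); print(n,camera_model(n))
print(ctrl.get_t(),ctrl.get_tool_rot(),ctrl.get_tcp_pos())
E
```

```text
pics
scene {'vfov': 55.67411023061478, 'cx': 325.62549495207486, 'cy': 202.6678205421891, 'R': array([[-1.80448017e-01,  9.83584396e-01, -4.98450985e-04],
       [ 5.86882984e-01,  1.07262627e-01, -8.02535415e-01],
       [-7.89307846e-01, -1.45108456e-01, -5.96604274e-01]]), 't': array([ 0.07973018, -0.26537565,  1.81209323])}
top {'vfov': 56.679657681033035, 'cx': 317.71083686905934, 'cy': 199.6075149915395, 'R': array([[ 0.01672912, -0.99984305, -0.00583114],
       [-0.99198352, -0.01586647, -0.12536723],
       [ 0.12525503,  0.00788168, -0.99209327]]), 't': array([0.0209547 , 0.54585509, 1.16262835])}
0.1 [ 8.05655020e-01  5.92384772e-01 -4.38830415e-04  2.80473398e-04] [0.16390927 0.52478528 0.30340403]
```

View pics/scene0.png

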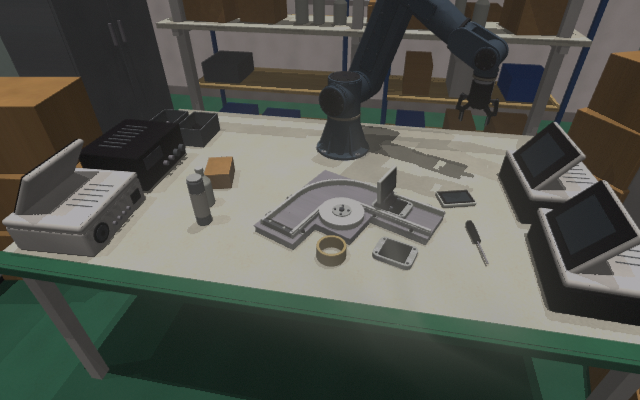

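View pics/top0.png

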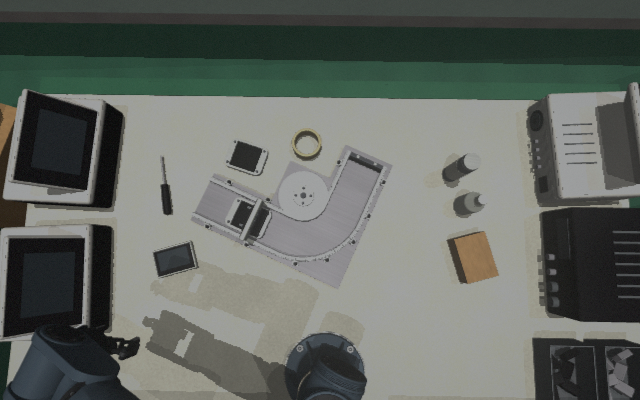

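```bash
cat > h.py <<'E'
import numpy as np,cv2
from plant import ctrl,get_image,camera_model,order
from scipy.spatial.transform import Rotation as Rn
def proj(X,name="top"):
    m=camera_model(name);f=200/np.tan(np.radians(m['vfov'])/2)
    c=np.atleast_2d(X)@m['R'].T+m['t']
    return np.c_[f*c[:,0]/c[:,2]+m['cx'],f*c[:,1]/c[:,2]+m['cy']]
def unproj(u,v,z,name="top"):
    m=camera_model(name);f=200/np.tan(np.radians(m['vfov'])/2)
    d=m['R'].T@np.array([(u-m['cx'])/f,(v-m['cy'])/f,1]);o=-m['R'].T@m['t']
    return o+d*(z-o[2])/d[2]
def crop(im,x0,y0,w,h,s,out):
    cv2.imwrite(out,cv2.resize(im[y0:y0+h,x0:x0+w],None,fx=s,fy=s,interpolation=cv2.INTER_CUBIC))
E
python3 - <<'E'
from h import *
im=cv2.imread('pics/top0.png'); crop(im,185,140,215,150,3.7,'pics/c1.png')
im=cv2.imread('pics/scene0.png'); crop(im,250,150,200,120,4,'pics/c2.png')
E
```

```text
(no output)
```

View pics/c1.png

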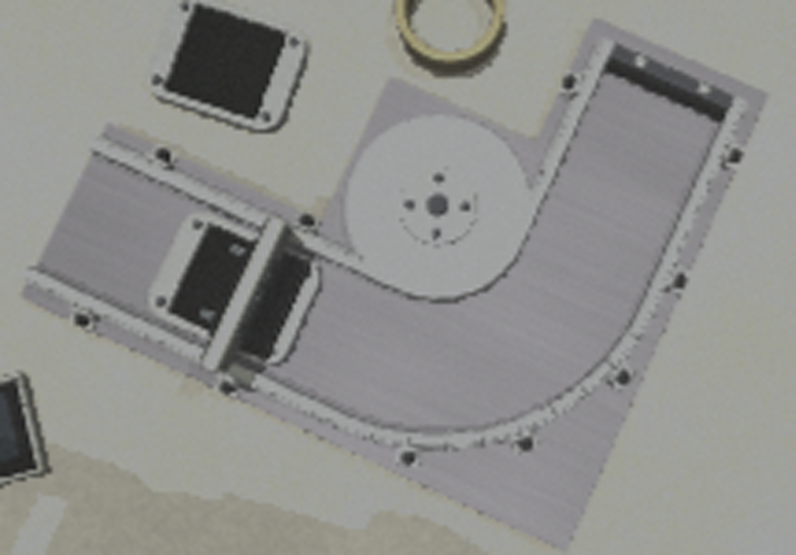

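View pics/c2.png

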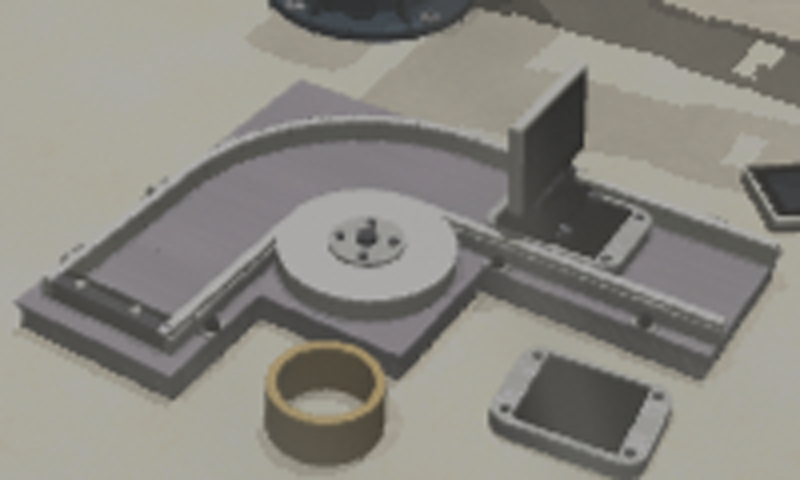

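```bash
cat >> h.py <<'E'
def T(x,y,z,p):
    c,s=np.cos(p[2]),np.sin(p[2]); x=np.asarray(x,float);y=np.asarray(y,float)
    return np.stack([p[0]+c*x-s*y,p[1]+s*x+c*y,np.zeros_like(x)+z],-1)
def poly(im,P,off,s,col,name):
    q=(proj(P,name)-off+.5)*s-.5
    cv2.polylines(im,[np.round(q*8).astype(int).reshape(-1,1,2)],False,col,1,cv2.LINE_AA,3)
def overlay(name,img,p,off,w,h,s,out,carr=None):
    o=np.array(off);im=cv2.resize(img[off[1]:off[1]+h,off[0]:off[0]+w],None,fx=s,fy=s,interpolation=cv2.INTER_CUBIC)
    th=np.linspace(0,2*np.pi,60); a=np.linspace(np.pi,1.5*np.pi,11)
    L=lambda x,y,z,c:poly(im,T(x,y,z,p),o,s,c,name)
    L(.08*np.cos(th),.08*np.sin(th),.052,(0,0,255))
    L(.004*np.cos(th),.004*np.sin(th),.062,(0,0,255))
    L([-.194]*2,[.3,0],.052,(0,255,0));L([-.08]*2,[.3,0],.052,(0,255,0))
    L(.194*np.cos(a),.194*np.sin(a),.052,(0,255,0))
    L([0,.175,.175,0],[-.194,-.194,-.08,-.08],.052,(0,255,0))
    L([-.194,-.08],[.3,.3],.03,(255,0,0))
    if carr is not None:
        q=carr
        L2=lambda x,y,z,c:poly(im,T(x,y,z,q),o,s,c,name)
        L2(np.array([-65,-65,45,65,65,45,-65])/1e3,np.array([-30,30,50,30,-30,-50,-30])/1e3,.048,(255,0,255))
        c,sn=np.cos(q[3]),np.sin(q[3])
        for d in(.007,-.010):
            X=np.array([[.025+r*c-d*sn,y] for r,y in((.008,-.065),(.098,-.065),(.098,.065),(.008,.065),(.008,-.065))])
            Z=.072+np.array([r*sn+d*c for r in(.008,.098,.098,.008,.008)])
            P=T(X[:,0],X[:,1],0,q);P[:,2]=Z;poly(im,P,o,s,(0,200,255),name)
    cv2.imwrite(out,im)
E
cat > fit.py <<'E'
from h import *
from scipy.optimize import least_squares
u=lambda x,y,z:unproj(185+(x+.5)/3.7-.5,140+(y+.5)/3.7-.5,z)
print(u(437,205,.062))
# lane-side top edges (crop px)
pts=[]
def res(p):
    r=[]
    c,s=np.cos(p[2]),np.sin(p[2])
    inv=lambda P:((P[0]-p[0])*c+(P[1]-p[1])*s,-(P[0]-p[0])*s+(P[1]-p[1])*c)
    r+=list(inv(u(437,205,.062)))
    for q in((345,205),(533,200),(437,113)): r.append(np.hypot(*inv(u(*q,.052)))-.08)
    for q in((105,125),(22,293)): r.append((inv(u(*q,.03))[1]-.3))
    for q in((720,120),(610,68)): r.append(inv(u(*q,.052))[0]-.175)
    return np.array(r)
f=least_squares(res,[.6,.05,1.1]);print(f.x,np.round(f.fun*1e3,1))
np.save('track.npy',f.x)
p=f.x
E
python3 fit.py
```

```text
[0.55573873 0.0771812  0.062     ]
[ 0.55532257  0.07629858 -0.42591148] [ 0.   1.   0.6  1.6  2.5  0.9 -2.2 -2.  -0.8]
```

```bash
cat > fit2.py <<'E'
from h import *
p=np.load('track.npy');u=lambda x,y,z:unproj(185+(x+.5)/3.7-.5,140+(y+.5)/3.7-.5,z)
inv=lambda P:(np.array([[np.cos(p[2]),np.sin(p[2])],[-np.sin(p[2]),np.cos(p[2])]])@(P[:2]-p[:2])*1e3).round(1)
print('rear',inv(u(169,258,.048)),'front',inv(u(304,315,.048)),'sides',inv(u(205,215,.048)),inv(u(160,300,.048)))
E
python3 fit2.py
python3 - <<'E'
from h import *
p=np.load('track.npy')
c=T(-.137,.120,0,p); q=[c[0],c[1],p[2]-np.pi/2,1.55]
overlay('top',cv2.imread('pics/top0.png'),p,(185,140),215,150,3.7,'pics/o1.png',q)
overlay('scene',cv2.imread('pics/scene0.png'),p,(250,150),200,120,4,'pics/o2.png',q)
E
```

```text
rear [-138.7  191.1] front [-132.9   64.2] sides [-92.1 179.9] [-174.2  181.6]
```

View pics/o1.png

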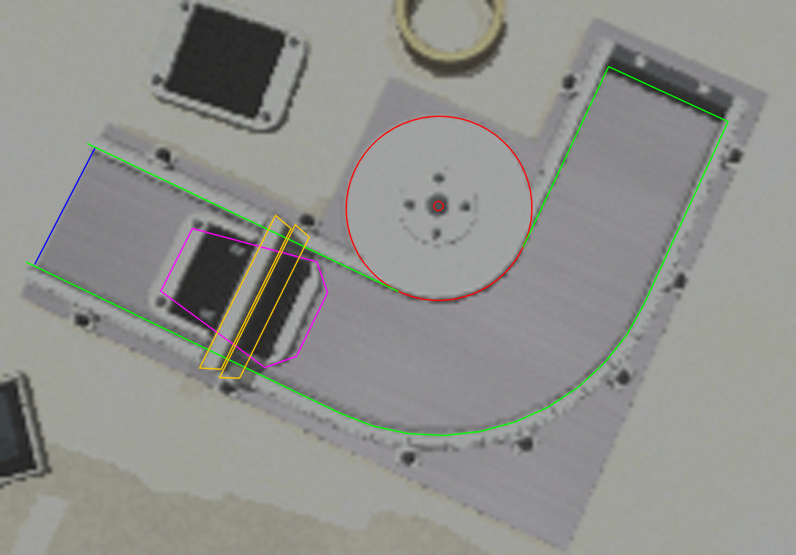

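View pics/o2.png

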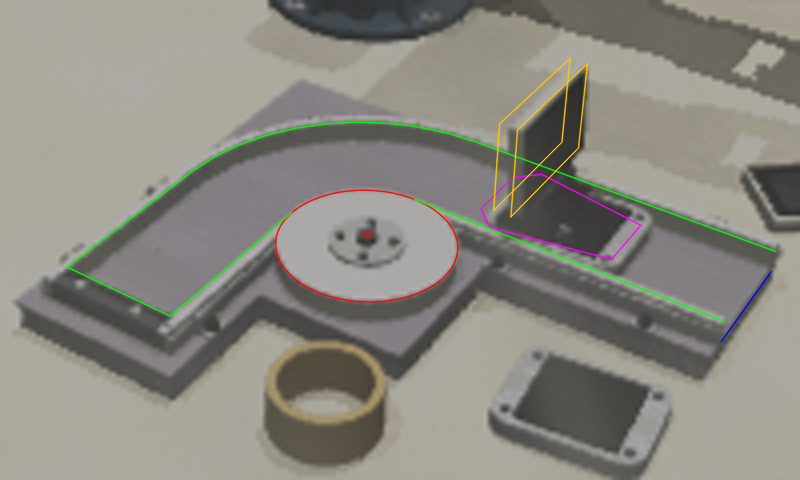

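```bash
cat >> h.py <<'E'
p=np.load('track.npy'); TIP=.073
def quat(head,flip):  # tool down, tool x along carrier y (head+90deg) (+pi if flip)
    a=p[2]+head+np.pi/2+(np.pi if flip else 0)
    x=[np.cos(a),np.sin(a),0];z=[0,0,-1];y=np.cross(z,x)
    return Rn.from_matrix(np.array([x,y,z]).T).as_quat()
def tool(cx,cy,head,tipz,d,flip=FLIP if 'FLIP' in globals() else 0):
    # carrier origin (track), heading rel. track; tool centre d behind rear edge
    r=.065+d
    P=T(cx-r*np.cos(head),cy-r*np.sin(head),tipz+TIP,p)
    return P,quat(head,flip)
def path(s):  # s from lane: leg1 y0->0, bend, leg2 ; s=0 at bend start
    R=.137-.002
    if s<0: return -.137,-s,-np.pi/2
    L=R*np.pi/2
    if s<L:
        a=s/R; return -R*np.cos(a),-R*np.sin(a),-np.pi/2+a
    return s-L,-.137,0.
E
python3 - <<'E'
from h import *
for fl in(0,1):
    for s in(-.16,-.127,0,.1,.2,.32):
        P,q=tool(*path(s),.036,.011,fl); j=ctrl.solve_ik(P,q); print(fl,s,P.round(3),None if j is None else np.round(j,2))
E
```

```text
0 -0.16 [0.528 0.348 0.109] [ 0.51  0.74  1.55 -0.    0.85  0.93]
0 -0.127 [0.514 0.318 0.109] [ 0.48  0.7   1.63 -0.    0.81  0.9 ]
0 0 [0.464 0.201 0.109] [ 0.32  0.57  1.9  -0.    0.67  0.74]
0 0.1 [0.403 0.107 0.109] [ 0.15  0.46  2.12 -0.    0.56 -0.17]
0 0.2 [ 0.423 -0.004  0.109] [-0.12  0.47  2.11 -0.    0.56 -1.17]
0 0.32 [ 0.528 -0.062  0.109] [-0.2   0.6   1.83 -0.    0.71 -1.35]
1 -0.16 [0.528 0.348 0.109] [ 0.51  0.74  1.55 -0.    0.85 -2.21]
1 -0.127 [0.514 0.318 0.109] [ 0.48  0.7   1.63 -0.    0.81 -2.24]
1 0 [0.464 0.201 0.109] [ 0.32  0.57  1.9  -0.    0.67 -2.4 ]
1 0.1 [0.403 0.107 0.109] None
1 0.2 [ 0.423 -0.004  0.109] [-0.12  0.47  2.11 -0.    0.56  1.97]
1 0.32 [ 0.528 -0.062  0.109] [-0.2   0.6   1.83 -0.    0.71  1.79]
```

```bash
python3 - <<'E'
from h import *
ctrl.gripper_to(0.0)
P,q=tool(*path(-.165),.20,.011); ctrl.move_to(P,q)
f0=ctrl.get_ft_force();print('f',np.round(f0,2))
P,_=tool(*path(-.165),.036,.011); ctrl.line_to(P,q,vel=.12)
print('t',ctrl.get_t(),np.round(ctrl.get_ft_force(),2),ctrl.get_tcp_pos()-P)
P,_=tool(*path(-.110),.036,.011); r=ctrl.line_to(P,q,vel=.03,until_force=1.2)
print(r,ctrl.get_t(),np.round(ctrl.get_ft_force(),2))
t=ctrl.get_tcp_pos()[:2]-p[:2];c,s=np.cos(p[2]),np.sin(p[2])
print('tool in track',c*t[0]+s*t[1],-s*t[0]+c*t[1])
im=get_image('top');crop(im,185,140,215,150,3.7,'pics/d1.png')
im=get_image('scene');crop(im,250,110,200,150,4,'pics/d2.png')
E
```

```text
f [ 0.25 -0.4   0.36]
t 3.8833 [ 0.3  -0.59 -0.23] [0.0003083  0.0001737  0.00074752]
True 5.0667 [ 0.43 -0.59 -0.32]
tool in track -0.13704854161636926 0.20334900346328402
```

View pics/d1.png

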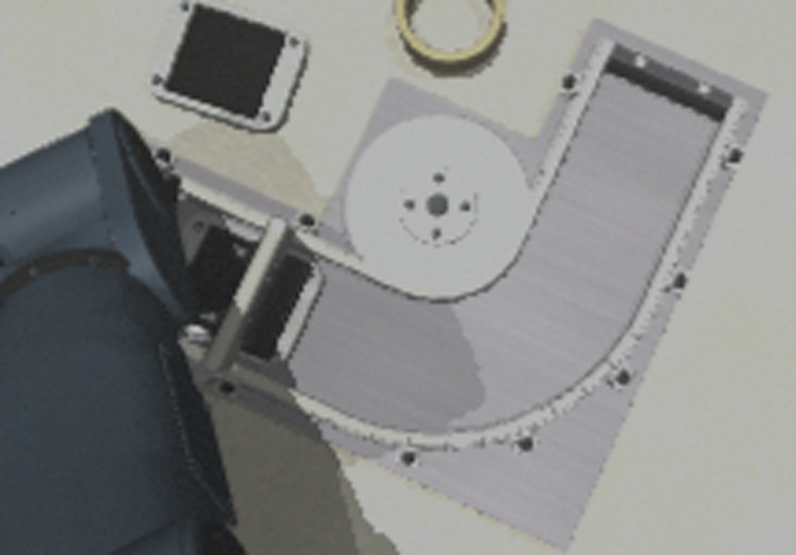

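View pics/d2.png

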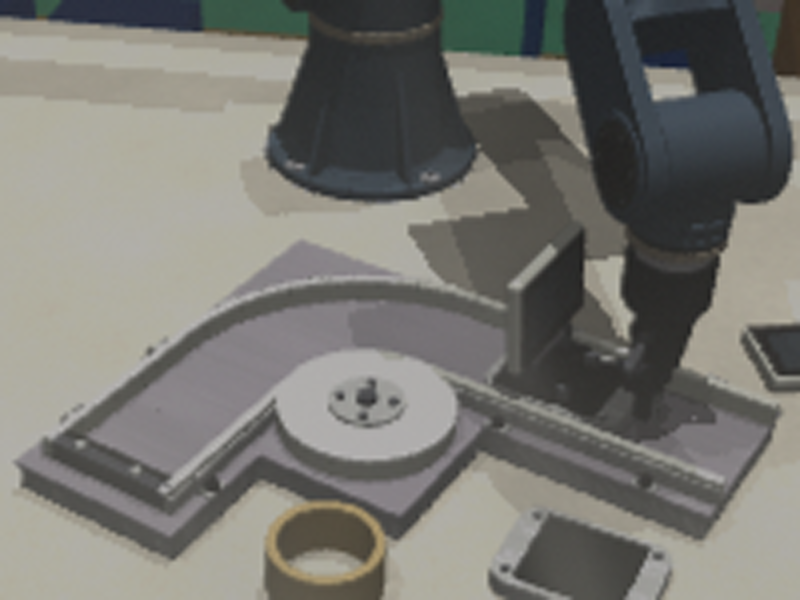

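```bash
cat >> h.py <<'E'
def pose(s):
    f=path(s+.045);b=path(s-.045);c=path(s)
    return c[0],c[1],np.arctan2(f[1]-b[1],f[0]-b[0])
def intrack(P):
    t=P[:2]-p[:2];c,s=np.cos(p[2]),np.sin(p[2]);return np.array([c*t[0]+s*t[1],-s*t[0]+c*t[1]])
E
python3 - <<'E'
from h import *
for s in [-.05]+list(np.arange(-.03,.0701,.02)):
    P,q=tool(*pose(s),.036,.011)
    r=ctrl.line_to(P,q,vel=.07 if s==-.05 else .05,until_force=20)
    print(round(s,3),r,round(ctrl.get_t(),2),np.round(ctrl.get_ft_force(),1))
    if r:break
im=get_image('top');crop(im,185,140,215,150,3.7,'pics/e1.png')
im=get_image('scene');crop(im,250,110,200,150,4,'pics/e2.png')
E
```

```text
-0.05 False 6.42 [-0.2 -0.4  0. ]
-0.03 False 6.97 [ 0.3  0.  -0.4]
-0.01 False 7.53 [ 0.  -0.   0.1]
0.01 False 8.1 [-0.7  0.2 -0.3]
0.03 False 8.69 [ 0.3 -0.3 -0.1]
0.05 False 9.28 [ 0.2  0.4 -0.3]
0.07 False 9.89 [ 0.2 -0.1 -0.3]
```

View pics/e1.png

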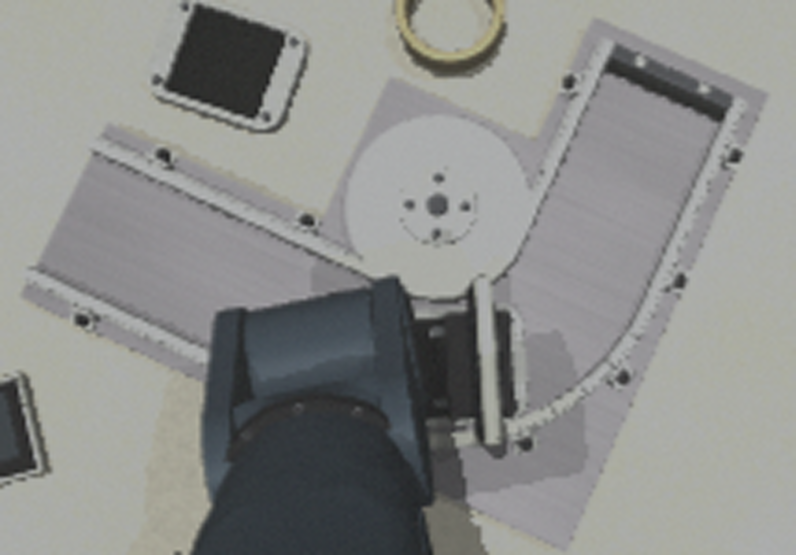

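View pics/e2.png

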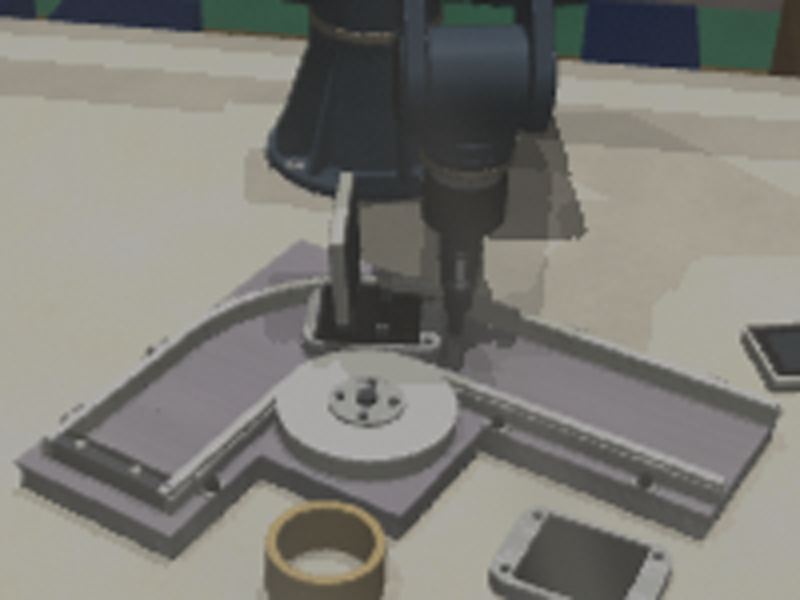

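```bash
python3 - <<'E'
from h import *
L=.135*np.pi/2
for s in list(np.arange(.09,.2601,.017))+[L+.085]:
    P,q=tool(*pose(s),.036,.011)
    r=ctrl.line_to(P,q,vel=.05,until_force=20)
    print(round(s,3),r,round(ctrl.get_t(),2),np.round(ctrl.get_ft_force(),1))
    if r:break
im=get_image('top');crop(im,185,140,215,150,3.7,'pics/f1.png')
E
```

```text
0.09 False 10.6 [ 0.1  0.2 -0.2]
0.107 False 11.14 [ 0.1  0.6 -0.9]
0.124 False 11.68 [ 0.2 -0.4  0.7]
0.141 False 12.22 [-0.3 -0.7  0.4]
0.158 False 12.77 [0.1 0.4 0.3]
0.175 False 13.29 [-0.1 -1.2  0.3]
0.192 False 13.81 [-0.3  0.4 -0.2]
0.209 False 14.31 [ 0.6 -0.2 -0.2]
0.226 False 14.82 [ 0.3 -0.7  0.2]
0.243 False 15.31 [-0.2  0.7  0.2]
0.26 False 15.8 [1.2 0.4 0.1]
0.297 False 16.69 [-0.1 -0.1 -0.5]
```

View pics/f1.png

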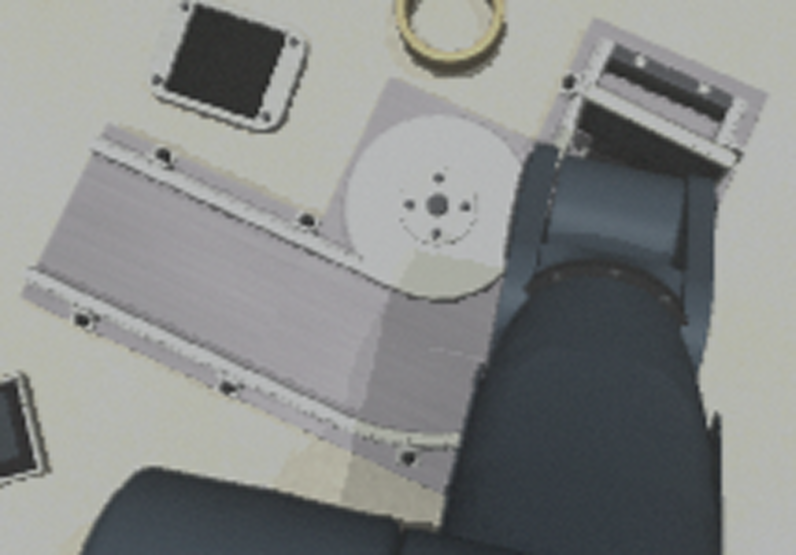

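```bash
python3 - <<'E'
from h import *
P,q=tool(.118,-.137,0.,.036,.011)
r=ctrl.line_to(P,q,vel=.02,until_force=8)
print(r,ctrl.get_t(),np.round(ctrl.get_ft_force(),1),intrack(ctrl.get_tcp_pos()))
ctrl.pause(.3);print(np.round(ctrl.get_ft_force(),1),intrack(ctrl.get_tcp_pos()))
P,q=tool(.118,-.137,0.,.036,.011)
r=ctrl.line_to(P,q,vel=.015,until_force=10)
ctrl.pause(.3);print(r,np.round(ctrl.get_ft_force(),1),intrack(ctrl.get_tcp_pos()),ctrl.get_t())
x=intrack(ctrl.get_tcp_pos())[0]; np.save('xhome.npy',x)
ctrl.line_to(T(x-.05,-.137,.109,p),q,vel=.08)
ctrl.line_to(T(x-.05,-.137,.30,p),q,vel=.2)
P=T(x-.28,-.137,.30,p)
print(P,ctrl.get_t())
try: ctrl.line_to(P,q,vel=.2)
except Exception as e: print(e)
im=get_image('top');cv2.imwrite('pics/g1r.png',im);crop(im,185,140,215,150,3.7,'pics/g1.png')
im=get_image('scene');cv2.imwrite('pics/g2r.png',im);crop(im,250,110,200,150,4,'pics/g2.png')
E
```

```text
True 17.9583 [ 0.3 -0.1 -1.3] [ 0.03511479 -0.13717819]
[0.1 1.3 0. ] [ 0.03463507 -0.1371724 ]
True [ 0.2 -0.4  0.6] [ 0.03528181 -0.13733783] 18.8583
[0.2758652  0.05264338 0.3       ] 20.7417
```

View pics/g1.png

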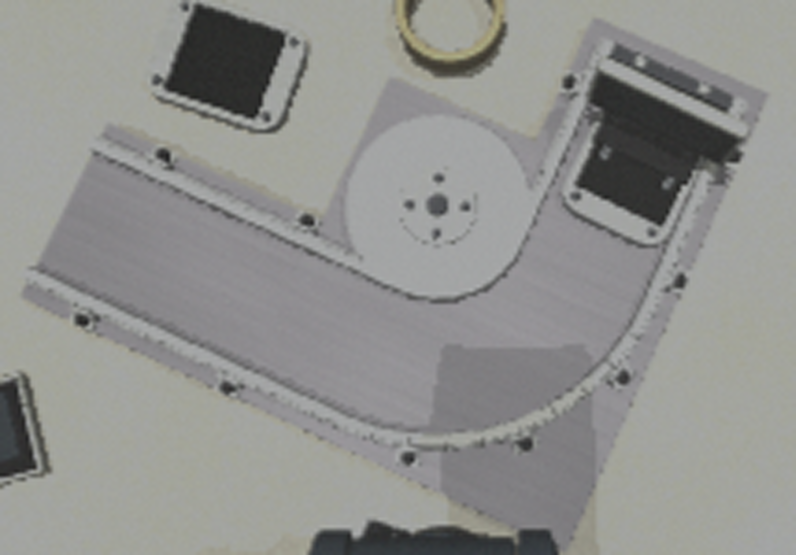

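View pics/g2.png

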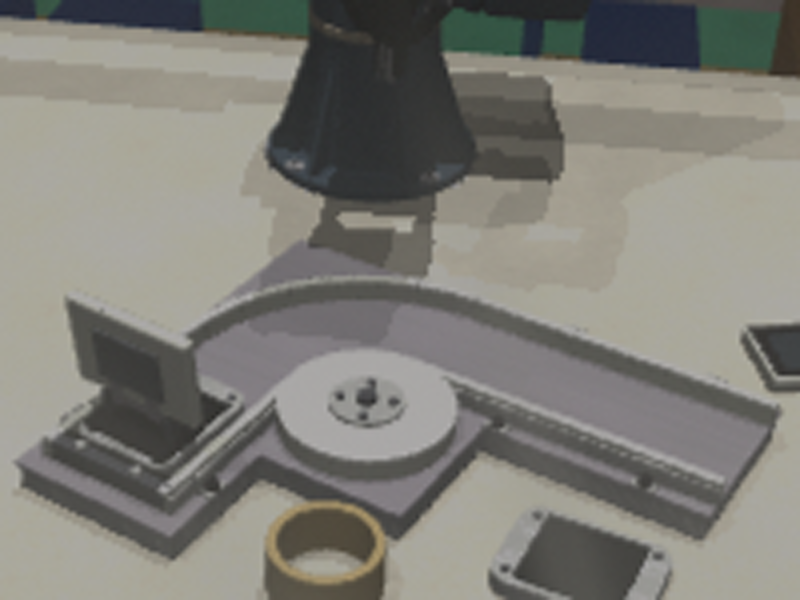

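```bash
python3 - <<'E'
from h import *
c=T(.110,-.137,0,p)
for th,n in((1.5,'a'),):
  q=[c[0],c[1],p[2],th]
  overlay('top',cv2.imread('pics/g1r.png'),p,(300,140),110,90,7,f'pics/oh1{n}.png',q)
  overlay('scene',cv2.imread('pics/g2r.png'),p,(250,170),100,80,8,f'pics/oh2{n}.png',q)
E
```

```text
(no output)
```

View pics/oh1a.png

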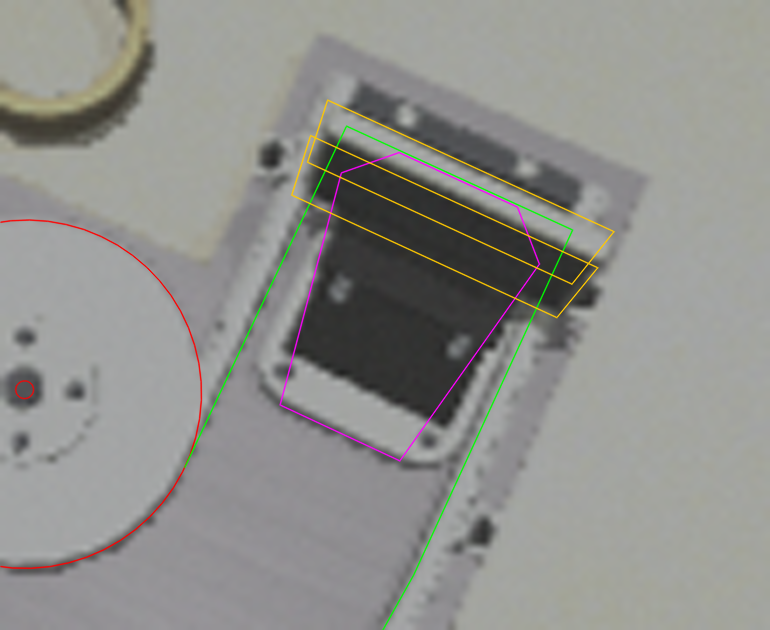

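View pics/oh2a.png

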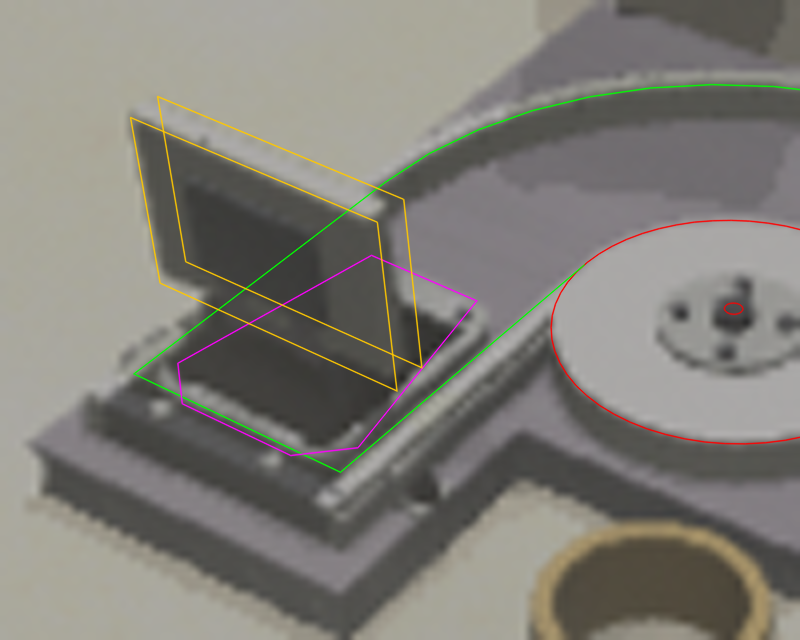

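```bash
python3 - <<'E'
from h import *
x=float(np.load('xhome.npy'));q=quat(0.,0);Z=.1405+TIP
ctrl.line_to(T(x+.03,-.137,.30,p),q,vel=.2)
ctrl.line_to(T(x+.03,-.137,Z,p),q,vel=.12)
r=ctrl.line_to(T(x+.1,-.137,Z,p),q,vel=.02,until_force=1.5)
print(r,ctrl.get_t(),intrack(ctrl.get_tcp_pos())[0]-x)
r=ctrl.line_to(T(x+.1214,-.137,Z,p),q,vel=.025,until_force=15)
ctrl.pause(.2)
print(r,ctrl.get_t(),intrack(ctrl.get_tcp_pos())[0]-x,ctrl.get_tcp_pos()[2]-Z,np.round(ctrl.get_ft_force(),1))
ctrl.line_to(T(x+.05,-.137,Z,p),q,vel=.06)
ctrl.line_to(T(x+.0,-.137,.30,p),q,vel=.2)
ctrl.line_to(T(x-.28,-.137,.30,p),q,vel=.2)
im=get_image('top');cv2.imwrite('pics/i1r.png',im)
im2=get_image('scene');cv2.imwrite('pics/i2r.png',im2)
c=T(.110,-.137,0,p);q=[c[0],c[1],p[2],1.047]
overlay('top',im,p,(300,140),110,90,7,f'pics/i1.png',q)
overlay('scene',im2,p,(250,170),100,80,8,f'pics/i2.png',q)
print(ctrl.get_t())
E
```

```text
True 27.3333 0.09028353354248264
False 28.9417 0.12144749359316226 0.0001124730657113826 [-0.4  1.   0.2]
32.5833
```

View pics/i1.png

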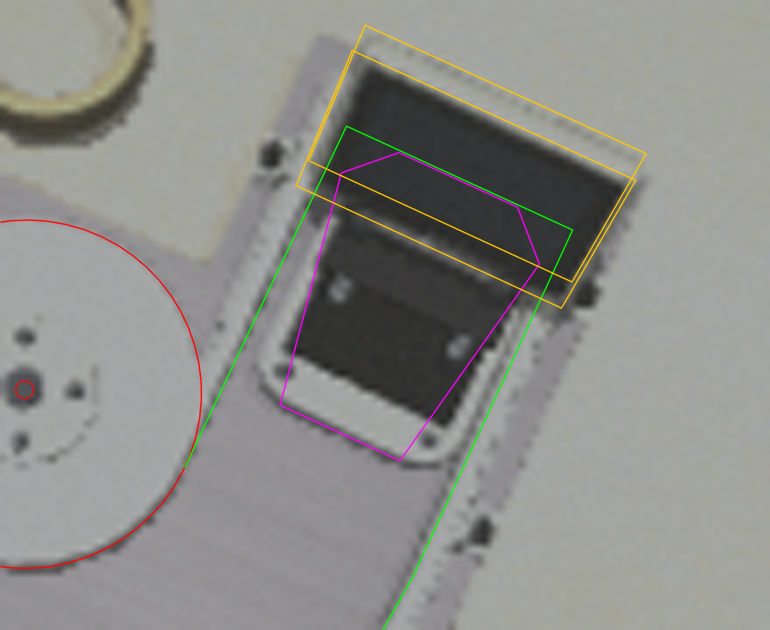

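View pics/i2.png

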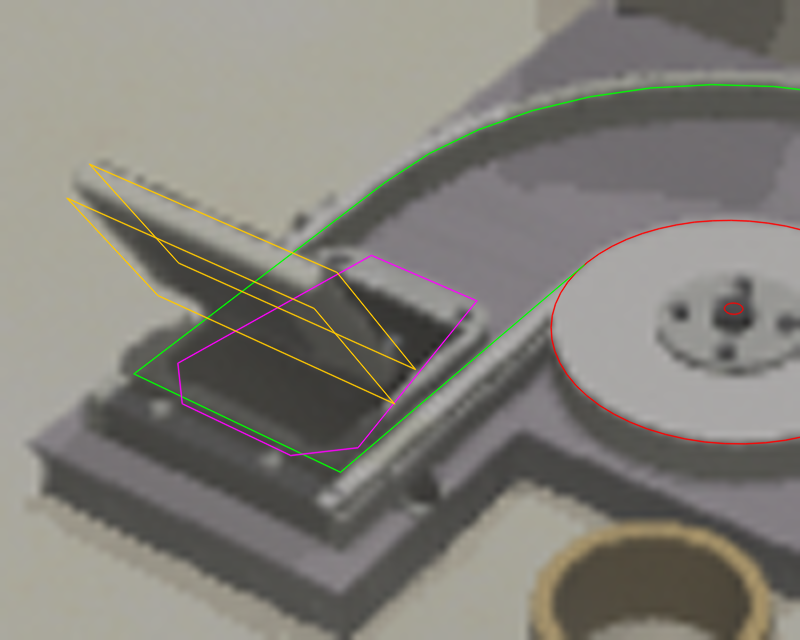

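```bash
python3 - <<'E'
from h import *
c=T(.110,-.137,0,p)
def enh(f):
    im=cv2.imread(f);return np.clip((im.astype(float)-20)*1.5,0,255).astype(np.uint8)
t=enh('pics/i1r.png');s=enh('pics/i2r.png')
def one(im,name,off,w,h,sc,th):
    o=np.array(off);r=cv2.resize(im[off[1]:off[1]+h,off[0]:off[0]+w],None,fx=sc,fy=sc,interpolation=cv2.INTER_CUBIC)
    if th is None:return r
    q=[c[0],c[1],p[2]];cc,sn=np.cos(th),np.sin(th)
    for d in(.007,-.010):
        R_=np.array([.008,.098,.098,.008,.008]);Y=np.array([-.065,-.065,.065,.065,-.065])
        P=T(.025+R_*cc-d*sn,Y,0,q);P[:,2]=.072+R_*sn+d*cc
        poly(r,P,o,sc,(0,200,255) if d>0 else (0,0,255),name)
    return r
A=[None,1.10,1.047,0.995]
for n,im,off,name in(('j1',t,(335,135),'top'),('j2',s,(250,180),'scene')):
    ims=[one(im,name,off,65,45,6,th) for th in A]
    cv2.imwrite(f'pics/{n}.png',np.vstack([np.hstack(ims[:2]),np.hstack(ims[2:])]))
E
```

```text
(no output)
```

View pics/j1.png

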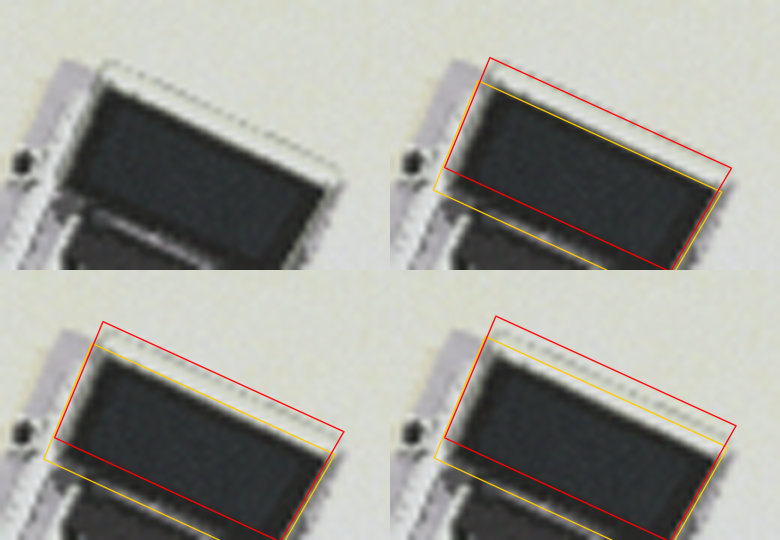

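View pics/j2.png

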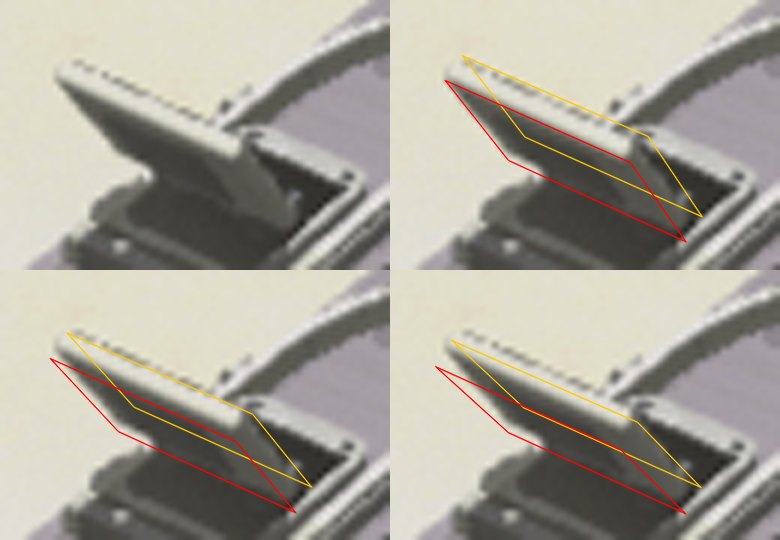

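```bash
cat > ov.py <<'E'
from h import *
def enh(f):
    im=cv2.imread(f);return np.clip((im.astype(float)-20)*1.5,0,255).astype(np.uint8)
a=np.linspace(0,np.pi/2,8)
rx=np.r_[.045+.02*np.cos(a),-.045-.02*np.sin(a),-.045-.02*np.cos(a),.045+.02*np.sin(a),.065]
ry=np.r_[.03+.02*np.sin(a),.03+.02*np.cos(a),-.03-.02*np.sin(a),-.03-.02*np.cos(a),.03]
def draw(im,name,off,w,h,sc,cx,cy,th,yaw=0):
    o=np.array(off);r=cv2.resize(im[off[1]:off[1]+h,off[0]:off[0]+w],None,fx=sc,fy=sc,interpolation=cv2.INTER_CUBIC)
    c=T(cx,cy,0,p);q=[c[0],c[1],p[2]+yaw]
    poly(r,T(rx,ry,.048,q),o,sc,(255,0,255),name)
    poly(r,T(rx,ry,.030,q),o,sc,(255,0,0),name)
    poly(r,T([.175]*2,[-.194,-.08],.052,p),o,sc,(0,255,0),name)
    poly(r,T([0,.175],[-.08]*2,.052,p),o,sc,(0,255,0),name)
    poly(r,T([0,.175],[-.194]*2,.052,p),o,sc,(0,255,0),name)
    if th is not None:
      cc,sn=np.cos(th),np.sin(th)
      for d in(.007,-.007):
        R_=np.array([.008,.098,.098,.008,.008]);Y=np.array([-.065,-.065,.065,.065,-.065])
        P=T(.025+R_*cc-d*sn,Y,0,q);P[:,2]=.072+R_*sn+d*cc
        poly(r,P,o,sc,(0,200,255) if d>0 else (0,0,255),name)
    return r
E
python3 - <<'E'
from ov import *
R=[]
for f,name,off in(('pics/i1r.png','top',(330,135)),('pics/i2r.png','scene',(252,185))):
    im=enh(f); R.append(np.vstack([draw(im,name,off,76,60,5,.110,-.137,None),draw(im,name,off,76,60,5,.108,-.137,1.047)]))
cv2.imwrite('pics/k.png',np.hstack(R))
E
```

```text
(no output)
```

View pics/k.png

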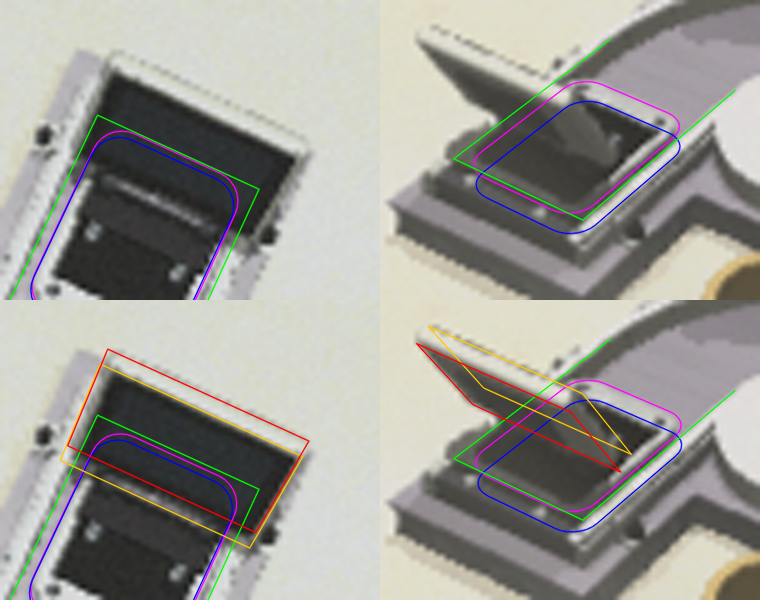

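```bash
cat > prof.py <<'E'
from h import *
def prof(f,z,x0,x1,y0=-.16,y1=-.115,name='top'):
    g=cv2.cvtColor(cv2.imread(f),cv2.COLOR_BGR2GRAY).astype(np.float32)
    xs=np.arange(x0,x1,.001);ys=np.linspace(y0,y1,60)
    X,Y=np.meshgrid(xs,ys);q=proj(T(X,Y,z,p).reshape(-1,3),name).astype(np.float32)
    v=cv2.remap(g,q[:,0].reshape(X.shape),q[:,1].reshape(X.shape),cv2.INTER_CUBIC).mean(0)
    print(f,z,name);print(' '.join(f'{int(round(x*1e3))}:{int(w)}' for x,w in zip(xs,v)))
if __name__=='__main__':
    prof('pics/i1r.png',.048,.030,.075)
    # top edge at 60 deg: face edge z=.1604 x=110+25+49-6.06=.1779 ; back edge z=.1534 x=.190
    prof('pics/i1r.png',.1604,.150,.205)
    prof('pics/i1r.png',.1534,.165,.205)
    prof('pics/top0.png',.052,.150,.205)
    prof('pics/top0.png',.030,.150,.205)
    prof('pics/top0.png',.030,.28,.32)
E
python3 prof.py
```

```text
pics/i1r.png 0.048 top
30:144 31:144 32:144 33:144 34:144 35:144 36:144 37:143 38:142 39:141 40:138 41:130 42:118 43:102 44:90 45:88 46:100 47:121 48:143 49:158 50:165 51:166 52:165 53:164 54:163 55:163 56:163 57:164 58:164 59:164 60:164 61:164 62:165 63:165 64:166 65:163 66:151 67:128 68:97 69:69 70:52 71:45 72:45 73:47 74:49
pics/i1r.png 0.1604 top
150:51 151:52 152:52 153:51 154:51 155:51 156:51 157:52 158:52 159:52 160:52 161:51 162:52 163:52 164:52 165:52 166:51 167:50 168:48 169:46 170:45 171:46 172:49 173:57 174:73 175:95 176:121 177:144 178:159 179:165 180:166 181:164 182:163 183:161 184:158 185:154 186:149 187:148 188:152 189:158 190:162 191:164 192:164 193:164 194:163 195:163 196:163 197:163 198:163 199:163 200:163 201:163 202:163 203:163 204:163
pics/i1r.png 0.1534 top
165:52 166:52 167:52 168:51 169:50 170:48 171:46 172:45 173:46 174:49 175:58 176:73 177:96 178:122 179:145 180:159 181:165 182:166 183:164 184:163 185:161 186:159 187:154 188:150 189:148 190:152 191:157 192:162 193:164 194:164 195:164 196:163 197:163 198:163 199:163 200:163 201:163 202:163 203:163 204:163
pi
[... 514 characters left out ...]
 157:137 158:137 159:138 160:138 161:138 162:138 163:137 164:137 165:136 166:136 167:136 168:137 169:137 170:137 171:136 172:133 173:129 174:120 175:107 176:90 177:72 178:56 179:47 180:43 181:43 182:44 183:46 184:47 185:49 186:50 187:51 188:53 189:57 190:65 191:72 192:78 193:82 194:82 195:82 196:81 197:80 198:80 199:81 200:83 201:87 202:95 203:106 204:118
pics/top0.png 0.03 top
280:158 281:159 282:159 283:159 284:159 285:158 286:158 287:158 288:158 289:158 290:158 291:159 292:159 293:159 294:158 295:158 296:158 297:158 298:158 299:158 300:158 301:158 302:158 303:158 304:158 305:158 306:158 307:158 308:158 309:158 310:158 311:158 312:158 313:158 314:158 315:158 316:158 317:158 318:158 319:158
```

```bash
python3 - <<'E'
from prof import *
print('SCENE panel now');prof('pics/i2r.png',.1534,.155,.235,-.17,-.13,'scene')
print('SCENE plate rear');prof('pics/i2r.png',.048,.030,.08,-.155,-.12,'scene')
prof('pics/i2r.png',.052,.155,.215,-.155,-.12,'scene')
print('before');prof('pics/g2r.png',.170,.10,.20,-.17,-.13,'scene')
prof('pics/g1r.png',.170,.10,.17)
# slopes: d(x apparent)/dz for each cam around panel
for n in('top','scene'):
    P=T(.19,-.145,.1534,p);u=proj(T(.19,-.145,.1544,p),n)-proj(P,n);v=proj(T(.191,-.145,.1534,p),n)-proj(P,n);w=proj(T(.19,-.144,.1534,p),n)-proj(P,n)
    print(n,np.linalg.solve(np.c_[v[0],w[0]],u[0]),v,w)
E
```

```text
SCENE panel now
pics/i2r.png 0.1534 scene
155:166 156:166 157:166 158:166 159:166 160:167 161:167 162:168 163:167 164:165 165:160 166:153 167:146 168:141 169:139 170:141 171:147 172:153 173:159 174:164 175:166 176:167 177:167 178:167 179:166 180:164 181:160 182:154 183:146 184:136 185:124 186:112 187:102 188:93 189:86 190:81 191:78 192:76 193:74 194:73 195:72 196:70 197:70 198:69 199:70 200:71 201:74 202:79 203:84 204:91 205:98 206:104 207:111 208:117 209:123 210:129 211:134 212:140 213:145 214:150 215:154 216:158 217:161 218:164 219:165 220:166 221:166 222:167 223:167 224:166 225:166 226:166 227:166 228:166 229:166 230:166 231:166 232:166 233:166 234:166
SCENE plate rear
pics/i2r.png 0.048 scene
30:127 31:127 32:127 33:127 34:127 35:127 36:127 37:126 38:126 39:126 40:127 41:128 42:130 43:132 44:135 45:138 46:142 47:144 48:146 49:148 50:149 51:150 52:150 53:151 54:151 55:152 56:152 57:153 58:154 59:153 60:150 61:144 62:136 63:124 64:110 65:97 66:84 67:74 68:66 69:60 70:56 71:54 72:53 73:53 74:53 75:54 76:55 77:56 78:58 79:59
pics/i2r.png 0.052 scene
155:63 156:63 157:63 158:63 159:63
[... 1183 characters left out ...]
ics/g1r.png 0.17 top
100:55 101:54 102:52 103:50 104:48 105:46 106:46 107:46 108:46 109:47 110:48 111:48 112:48 113:46 114:45 115:46 116:47 117:48 118:48 119:48 120:47 121:47 122:47 123:47 124:47 125:47 126:47 127:47 128:47 129:48 130:47 131:47 132:46 133:45 134:46 135:49 136:57 137:72 138:96 139:123 140:147 141:161 142:166 143:166 144:165 145:164 146:164 147:165 148:162 149:150 150:125 151:94 152:70 153:62 154:68 155:78 156:85 157:88 158:89 159:90 160:90 161:91 162:92 163:95 164:102 165:114 166:126 167:135 168:139 169:139
top [ 0.29270549 -0.02633128] [[ 0.13959774 -0.29958001]] [[-0.30954619 -0.14146986]]
scene [-0.98665338 -0.98122712] [[-0.2077518   0.15139213]] [[0.2361745  0.10504489]]
```

```bash
python3 - <<'E'
from h import *
a=cv2.imread('pics/top0.png');b=get_image('top')
cv2.imwrite('pics/z.png',np.vstack([b[60:300],cv2.absdiff(a,b)[60:300]*2]))
print(cv2.absdiff(b,cv2.imread('pics/i1r.png')).mean(),ctrl.get_t())
E
```

```text
1.39296484375 32.6333
```

View pics/z.png

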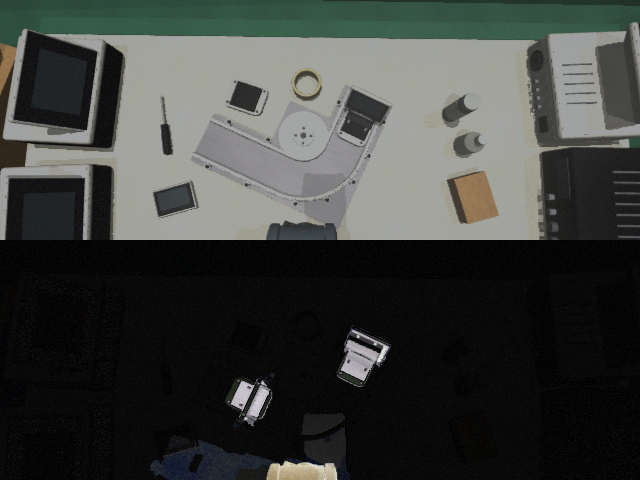

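Comparing the first and latest top views, only the carrier (now near pixel 365,125 in the upper half), the arm and its shadow have changed. All the bystanders are where they were, and nothing is touching the robot. I'm handing the job in.

```bash
python3 -c "
from plant import order,ctrl
print(order.sign_off(),ctrl.get_t())"
```

```text
the job is handed in; nothing more can be done
the job is handed in; nothing more can be done
```

The carrier is home against the stop and the screen is tilted back to about 60–62°. I handed the job in at about 33 s of the 67 s, with the arm clear.

**Pushing:** I pushed the carrier by its rear edge with the shut fingertips, along the first leg, round the bend and up to the end stop. The fingers stayed behind the screen throughout.

**Home position:** Two presses against the stop halted at the same place within 0.2 mm. That put the carrier's origin at about x = 111 mm, against 110 mm nominal. The two cameras place its rear edge about 2 mm apart (+1.8 mm and −0.5 mm from nominal), which is about what the camera calibration allows.

**Screen angle:** I pushed the face back to the point that geometry gives for 60°, then let go. That contact geometry says 60°, while camera estimates from different edges gave 60.7–62°. I did not nudge it again, because the difference is within measuring error.

**Rest of the bench:** In the top view, only the carrier, the arm and its shadow changed from the first picture. The force readings between pushes stayed at about 1.5 N or less on each axis, and the two presses stopped at force changes of 8 N and 10 N.

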